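# Press the lid home on a paint pot in the lever press

### The arm

A 6-joint arm with a two-finger parallel gripper is mounted at the origin on the work surface. World frame = base frame: x ahead of the robot, y to its left, z up, the work surface at z = 0. Lengths are in m, angles in rad, forces in N, time in s.
With the tool pointing down it reaches from about 0.3 to 0.875 m from the base axis. Payload 6.4 kg.
Tool frame: the origin (TCP) lies on the centre line of the jaws, within the pads' length; the fingertips stand 22 mm ahead of it and the grasp point (between the pads) lies 3 mm ahead of it; z points along the fingers, y is the line along which they close (so a half turn about z gives the same grasp; the last joint's range is limited). The gripper opens to 85 mm and grips with 20 to 120 N. Pads are 22 mm wide; open, the fingers measure 114 mm over their backs; the gripper's body (76 mm by 85 mm) begins 54 mm behind the grasp point. The pads swing forward as they close: fully open they stand 13 mm farther back than shut.
Start: joints at [0.926, 0.181, 1.607, -0, 1.354, -0.206], TCP at [0.244, 0.521, 0.253] pointing down, gripper open.
Joint ranges: [-2.99, 2.99], [-0.89, 2.07], [0.3, 2.58], [-1.14, 4.28], [0, 2.63], [-3.12, 3.12]. Speed limits (rad/s): [2.57, 2.57, 3.01, 3.14, 3.14, 3.14].

### API

Orientations are given as a unit quaternion [w, x, y, z].
In Python, from bench import ctrl gives the robot as it stands. The module is installed in compiled form; this text tells all that it offers.
- The arm moves only by the tool servo_tool, never from a script. Its argument "commands" is a list of rows, each a list of 3 entries, a list of its own where there are three numbers: the shift along the tool's x, y, z in mm, then the turn about the tool's z in rad, then the finger opening in mm, from 0 to 85.4. In form: [[[dx, dy, dz], turn, jaw], ...]. A call has 1 to 20 rows; each row shifts and turns the commanded pose from where the row before left it, along the tool's axes as they then stand; what a row does not reach is not made up. A row lasts 1/8 s, in which the tool goes at most 62.5 mm and 10.7 degrees, less where a joint would pass 70% of its speed; a pose out of reach is approached as far as the arm can. A call with a gripper value outside its range is refused whole. The fingers move at their own pace and stop on an object; the grip force is fixed at half the most. Time passes only in rows, so rows that do not move let the fingers close. It gives the time, the measured TCP pose, the force, the opening and the grip force at its end, in the units of the state.
- ctrl.get_obs(): the state, without advancing time (a new reading comes with each control period).
- ctrl.camera(name): name is "scene" or "top"; returns a dict with "color" (384x512x3 uint8, red, green, blue), "z_map" (384x512 float32, m along the optical axis (not along the pixel's ray), 0 where there is no reading), "fx", "fy", "cx", "cy" (pixels), "k1" (the pictures are not rectified: a ray, as slopes to the right and down, at radius r is drawn at 1 + k1 r^2 times it, then the intrinsics apply), "R" (3x3) and "t" (3): a world point X has camera coordinates R X + t. Camera axes: x right, y down, z forward; pixel columns grow to the right and rows downward; lengths in m; the calibration is good to about 2 mm. A picture is of the moment at which its call begins.
- ctrl.hand_in(): hands the job in; it is judged then, once.
The state is a dict: "time_s": time; "q": joint angles; "dq": joint speeds; "joint_efforts": joint torques, N m; "eef_pos": TCP position; "eef_rot": TCP orientation; "wrist_force": force on the tool from outside, world axes, zero at the start; "torque": the same for the moment, N m; "opening": opening from 0.0 (shut) to 1.0 (fully open); "grasp_force": force on a finger pad.
Only numpy, scipy, OpenCV 4.12 (cv2) and the standard library are available. Lean on these libraries where they do the work, as an engineer would, in place of code of your own. Each camera call takes 0.05 s, during which the arm holds its last target. There are 200 camera calls.

### The job

Set the loose lid that fits onto the open paint pot on the turntable, and let go of it. Then turn the turntable until that pot stands centred under the foot of the lever press, and use the lever, not your fingers, to press the lid fully home. Let the lever come back up by itself and leave the other things on the table where they are.

Things in the scene. Friction and masses are not known exactly. Their poses are not given: they have to be found in the camera images.
- lid: The larger of two loose grey lids, on the table to the robot's right: a disc 92 mm across, 8 mm thick; under it a plug 67 mm across, 12 mm deep, chamfered; on top in the middle a round grip 40 mm across, 30 mm tall. About 90 g. Origin on its axis at the underside of the disc (12 mm above the table while it stands on its plug); z up.
- turntable_axis (a point): Point on the turntable's axis, on top of its plywood tray (290 mm across, 30 mm above the table). It does not turn with the tray: its axes are the fixed station's; +y points to the press's foot, -x to the lever pad's side. On the tray: three white pots 86 mm across, 120 degrees apart, centres 85 mm out: one open, two already closed, their lid grips 148 mm above the table.
- turntable (a joint): Angle of the turntable, rad; 0: the open pot is centred under the press's foot; grows anticlockwise seen from above. It starts at about +1.1 to +2.1: turn it clockwise (the pot goes round by the robot's left, the knob comes nearer by the right). Light friction, about 1 N at the knob; it stays where it is left.
- knob_top (a point): Centre of the top of the turntable's only handle: an upright round wooden post, 22 mm across and 100 mm tall, 112 mm from the turntable's axis, straight across the tray from the open pot. z up; top 130 mm above the table.
- pot_rim (a point): Centre of the open pot's rim, 110 mm above the table. The pot is fixed to the turntable, 86 mm across, 80 mm tall. A black rubber seal ring (84 mm outside, 72 mm inside) stands 10 mm above the rim in its mouth: a lid set on the pot has its plug inside the ring and its disc on the ring, the disc's underside 120 mm above the table.
- seal (a joint): How far the seal ring has been pushed down into the pot's mouth, m: 0 as at the start, 0.010 when the lid's disc meets the pot's rim (fully home). It takes about 16 N on the lid to push it down and it stays down; the lid's own weight does not move it.
- lever (a joint): Angle of the lever, rad: 0 raised (start), grows as it is pushed down, 0.42 at most; a spring lifts it again. Its hinge is level, along the station's y, 185 mm above the table, 220 mm from the pad towards the station's +x. The foot meets a lid standing on its seal at about 0.22; the lid is home at about 0.30. Push on the pad: 3 to 6 N at first, about 12 N to press the lid home.
- lever_pad (a point): Centre of the top face of the black pad at the lever's end (65 x 60 mm, 16 mm thick), where it is pushed down; about 264 mm above the table when raised, 199 mm when the lid is home. It moves down on an arc about the hinge (level distance from the hinge 206 mm when raised, 220 mm when the lid is home), shifting 14 mm towards the station's -x on the way. Its own x axis is the station's.
- foot (a point): The press's rounded rubber foot, 30 mm across, carried by the lever. This point is its lowest, about 185 mm above the table when raised; the top of a lid's grip passes 27 mm below it.
- press_point (a point): Fixed point of the station straight below where the foot comes down, 85 mm from the turntable's axis, at rim height (110 mm above the table): where the centre of the open pot's rim should be brought.
- small_lid: Bystander: a smaller grey lid, 64 mm across, with a grip 28 mm across; it does not fit the pot. Origin at the underside of its disc. The two lids may swap places.
- small_jar: Bystander: small open white jar, 58 mm across, 75 mm tall; origin at its foot.
- glue: Bystander: white bottle, 60 mm across, 150 mm tall; origin at its foot.
- eraser: Bystander: dark rubber block 60 x 32 x 20 mm; origin under its centre.
- tape: Bystander: roll core 100 mm across, 36 mm tall, lying flat; origin under its centre.
- brush: Bystander: brush lying on the table along its x.
- marker: Bystander: fat white marker with black cap, 145 mm long, lying along its x.
Mind the look-alikes: they are no part of the job. What is shaped like the lid but green or red is not meant.

How it is judged:
On the way, in this order (a step that is already met when the one before it is completed fails the run):
1. the lid stands level on the open pot, plug in its mouth, let go, not yet pressed home (horizontal distance between lid and pot_rim below 0.005 m and angle between lid's own z axis and vertical below 0.1 rad and z of lid in the frame of pot_rim below 0.014 m and value of joint seal below 0.005 m and contact force between the fingers and lid below 0.1 N), for 0.2 s.
2. the pot, its lid still on and not pressed home, stands centred (within 12 mm) under the press's foot (horizontal distance between lid and pot_rim below 0.005 m and angle between lid's own z axis and vertical below 0.1 rad and horizontal distance between pot_rim and press_point below 0.012 m and value of joint seal below 0.005 m), for 0.2 s.
3. the press's foot has pushed the lid home (horizontal distance between lid and pot_rim below 0.005 m and angle between lid's own z axis and vertical below 0.1 rad and horizontal distance between pot_rim and press_point below 0.012 m and value of joint seal above 0.0085 m and contact force between lever and lid above 5 N), for 0.1 s.
At the end, for the whole second after the job is handed in: The lid is fully home on the open pot (seal pushed down more than 8.5 mm of 10, disc within 3 mm of the rim, centred within 5 mm, level within 0.1 rad) and at rest, the pot is still within 12 mm of the point under the press's foot, and the lever is back up (below 0.08 rad) (horizontal distance between lid and pot_rim below 0.005 m and angle between lid's own z axis and vertical below 0.1 rad and horizontal distance between pot_rim and press_point below 0.012 m and value of joint seal above 0.0085 m and z of lid in the frame of pot_rim below 0.003 m and value of joint lever below 0.08 rad and linear speed of lid below 0.02 m/s and contact force between the fingers and lid below 0.1 N); the robot touches nothing.
It fails at once if another thing on the table is moved by more than 30 mm (distance of any of small_lid, small_jar, glue, eraser, tape, brush, marker from where it was at the start of the episode above 0.03 m).
It fails at once if the lid is pushed home by the robot itself, not the press (contact force between the arm and lid above 3 N and value of joint seal above 0.006 m).
It also fails if it takes over 72 s, if anything falls off the work surface, if the arm or the gripper's body presses on something with over 40 N, if the wrist force passes 120 N, or if a joint passes its speed limit or range.

## Working session

There is one attempt and no reset: what is moved stays moved. The work goes in short steps, Python scripts to look and compute and a tool call to move; the robot and the scene stay as the last step left them, time stands still between calls to the robot, and variables do not carry over. Pictures are saved under pics/ and viewed, at most 10 in all, crops included, and the job is handed in when it is done.

Besides the shell and the picture viewer there is one more tool, called after ">>>" by a JSON object that holds its "name" and its "arguments". servo_tool: Moves the arm, as the interface text tells. Its arguments: {"type":"object","properties":{"commands":{"type":"array"}},"required":["commands"]}

```bash
mkdir -p pics && cat > h.py <<'E'
import numpy as np, cv2
from bench import ctrl
from scipy.spatial.transform import Rotation as Rn
def cloud(c):
    h,w=c["z_map"].shape; u,v=np.meshgrid(np.arange(w),np.arange(h))
    K=np.array([[c["fx"],0,c["cx"]],[0,c["fy"],c["cy"]],[0,0,1.]])
    p=cv2.undistortPoints(np.stack([u,v],-1).reshape(-1,1,2).astype(np.float64),K,np.array([c["k1"],0,0,0.])).reshape(h,w,2)
    z=c["z_map"]; X=np.dstack([p[...,0]*z,p[...,1]*z,z])
    W=(X-c["t"])@c["R"]; W[z==0]=np.nan
    return W
def save(n,img,s=1): cv2.imwrite("pics/"+n,cv2.resize(img[...,::-1],None,fx=s,fy=s))
E
python3 - <<'E'
from h import *
import pickle
a=ctrl.camera("scene");b=ctrl.camera("top")
pickle.dump((a,b),open("c0.pkl","wb"))
for n,c in(("scene0.png",a),("top0.png",b)):
    save(n,c["color"],1.5); print(-c["R"].T@c["t"],c["R"][2],c["k1"],c["fx"])
o=ctrl.get_obs();print(o["time_s"],o["eef_pos"],o["eef_rot"],o["wrist_force"])
E
```

```text
[ 1.07313512 -0.95950396  1.02410191] [-0.40114907  0.6837991  -0.60950653] 0.023853466365542975 443.5832494468098
[0.46763614 0.01086221 1.42566013] [ 0.04368315 -0.01336035 -0.9989561 ] -0.053450380436349545 374.5770878361094
0.1 [0.2439755  0.52014218 0.25245536] [-3.38319970e-04  2.17613212e-01  9.76034736e-01 -7.55033321e-04] [ 1.51877185  1.04155966 -0.34391861]
```

View pics/scene0.png

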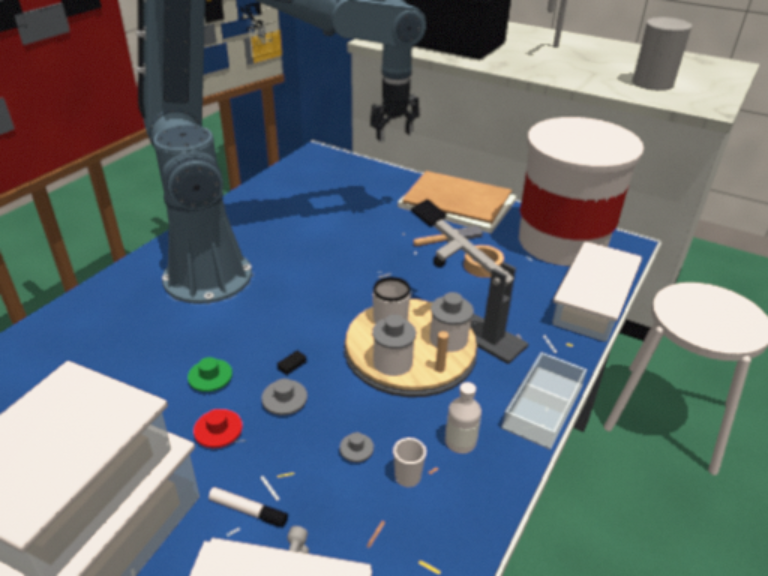

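View pics/top0.png

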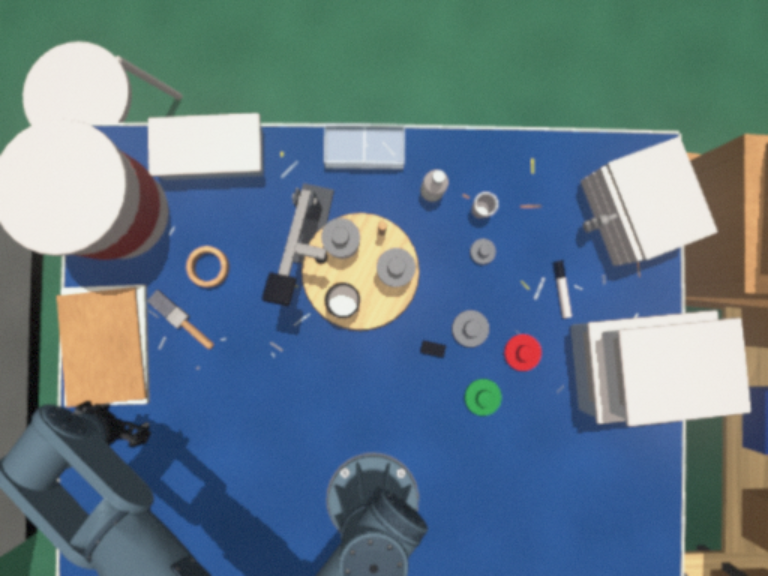

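The candidates in top0 (at 1.5x) are:
- large grey lid at (471,328)
- small grey lid at (483,251)
- red lid at (523,352)
- green lid at (483,398)
- two closed pot lids on the tray at (341,239) and (397,269)

I choose the large grey one at (471,328), which is (285,397) in scene0. The open pot is at (342,302), the knob at (382,231) and the pad at (279,289).

```bash
cat >> h.py <<'E'
def circ(P):
    A=np.c_[2*P[:,:2],np.ones(len(P))]; s=np.linalg.lstsq(A,(P[:,:2]**2).sum(1),rcond=None)[0]
    return s[:2],np.sqrt(s[2]+s[:2]@s[:2])
def blob(W,xy,r,z0,z1,col=None):
    m=(np.hypot(W[...,0]-xy[0],W[...,1]-xy[1])<r)&(W[...,2]>z0)&(W[...,2]<z1)
    return W[m],m
def enc(P):
    c,r=cv2.minEnclosingCircle(P[:,:2].astype(np.float32)*1000); return np.round(c,1),round(r,1)
E
python3 - <<'E'
from h import *
import pickle
a,b=pickle.load(open("c0.pkl","rb"))
Wa,Wb=cloud(a),cloud(b)
px=dict(lid=(471,328),small=(483,251),pot=(342,318),tray=(361,271),knob=(382,231),pad=(279,289),foot=(320,255),c1=(341,239),c2=(397,269),table=(420,420))
for n,(u,v) in px.items(): print(n,np.round(Wb[round(v/1.5),round(u/1.5)],4))
L=Wb[round(328/1.5),round(471/1.5)][:2]
for nm,W in(("scene",Wa),("top",Wb)):
    for z0,z1,r in((.012,.03,.06),(.04,.06,.04)):
        P,_=blob(W,L,r,z0,z1); print("lid",nm,z0,len(P),np.median(P[:,2]),P[:,:2].mean(0),enc(P))
    T=Wb[round(231/1.5),round(382/1.5)][:2]
    P,_=blob(W,T,.04,.115,.145); print("knob",nm,len(P),np.median(P[:,2]),enc(P),P.mean(0))
    C=Wb[round(271/1.5),round(361/1.5)][:2]
    P,m=blob(W,C,.19,.02,.04); print("tray",nm,len(P),np.median(P[:,2]),enc(P))
    P,_=blob(W,Wb[200,228][:2],.07,.112,.13); print("ring",nm,len(P),np.median(P[:,2]),enc(P),circ(P))
    for k in("c1","c2"):
        u,v=px[k];P,_=blob(W,Wb[round(v/1.5),round(u/1.5)][:2],.035,.14,.156); print(k,nm,len(P),P.mean(0),enc(P))
    u,v=px["pad"];P,_=blob(W,Wb[round(v/1.5),round(u/1.5)][:2],.07,.22,.29); print("pad",nm,len(P),P.mean(0),P.min(0),P.max(0))
save("crop0.png",np.hstack([b["color"][195:250,285:345],a["color"][230:290,160:220][:55]]),6)
E
```

```text
lid [ 0.4326 -0.239   0.0471]
small [ 0.6254 -0.2683  0.0482]
pot [0.4556 0.0788 0.0332]
tray [0.572  0.0318 0.0245]
knob [ 0.6635 -0.0182  0.0984]
pad [0.5153 0.1985 0.2637]
foot [0.5911 0.1187 0.2302]
c1 [0.6385 0.0789 0.1441]
c2 [ 0.5705 -0.0521  0.1484]
table [ 0.1993 -0.1193 -0.0015]
lid scene 0.012 408 0.020159035876987304 [ 0.44060794 -0.25154353] (array([ 433.4, -241.9]), 48.3)
lid scene 0.04 122 0.04973257835958295 [ 0.43555753 -0.24560271] (array([ 433.1, -244. ]), 21.4)
knob scene 49 0.12719692849088077 (array([675.3, -16.8]), 11.7) [ 0.67637605 -0.0182589   0.12546349]
tray scene 2237 0.029745357542503313 (array([591.4,  46.6]), 165.4)
ring scene 146 0.11762898101653545 (array([500. ,  73.5]), 45.3) (array([0.49892936, 0.07324371]), np.float64(0.03896462577033363))
c1 scene 100 [0.64966006 0.07864943 0.14686969] (array([647.8,  79.2]), 23.0)
c2 scene 106 [ 0.57872826 -0.0528723   0.14694251] (array([577.8, -50.5]), 21.2)
pad scene 344 [0.53286081 0.19262055 0.25527197] [0.48443444 0.16663923 0.22377518] [0.58474851 0.23237127 0.27467137]
lid top 0.012 362 0.020042863549351517 [ 0.43360747 -0.24089494] (array([ 433.4, -242.3]), 45.8)
lid top 0.04 95 0.04961008929789109 [ 0.43335354 -0.24148642] (array([ 433.5, -242.4]), 19.8)
knob top 34 0.13053991576679325 (array([672.7, -16.8]), 11.0) [ 0.67236575 -0.01620166  0.12918118]
tray top 3221 0.030349881492914232 (array([588.5,  50.6]), 163.9)
ring top 128 0.11895109226346959 (array([499. ,  75.7]), 42.4) (array([0.49961963, 0.07577757]), np.float64(0.038845854828906734))
c1 top 103 [0.64610992 0.08156036 0.14805854] (array([646.1,  81.1]), 19.9)
c2 top 104 [ 0.5777849  -0.04845063  0.14764965] (array([578.1, -48.7]), 19.7)
pad top 473 [0.52589447 0.19833536 0.25950671] [0.48428333 0.16721092 0.22725186] [0.58362001 0.23480426 0.27541263]
```

View pics/crop0.png

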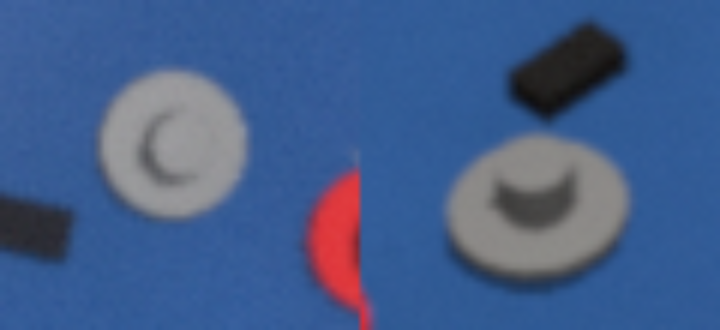

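The crop confirms it: a grey disc about 92 mm across with a 40 mm grip, and the eraser next to it. The tray geometry agrees with the text (pots 85 mm out, knob 111 mm). Next I need the press direction.

```bash
python3 - <<'E'
from h import *
import pickle
a,b=pickle.load(open("c0.pkl","rb"))
C=np.array([.5746,.0353])
for nm,c in(("scene",a),("top",b)):
    W=cloud(c); dark=c["color"].max(2)<60
    P,m=blob(W,(.515,.198),.075,.235,.29); 
    Q=W[m&dark]; print(nm,"pad",len(Q),cv2.minAreaRect((Q[:,:2]*1000).astype(np.float32)),Q.min(0)[2],Q.max(0)[2])
    P,m=blob(W,(.6,.16),.16,.195,.30); R=W[m&~dark]
    print(" arm pts",len(R),R.min(0),R.max(0))
    d=np.linalg.svd(R[R[:,1]>.135][:,:2]-R[R[:,1]>.135][:,:2].mean(0),full_matrices=False)[2][0]; print(" dir",d, np.degrees(np.arctan2(d[1],d[0])),R[R[:,1]>.135].mean(0))
    P,_=blob(W,C+85e-3*np.array([np.cos(1.2),np.sin(1.2)]),.06,.178,.26); P=P[P[:,1]<.14]; print(" foot",len(P),P.mean(0),enc(P))
    for p in P[::max(1,len(P)//12)]: print("   ",np.round(p,3))
save("press.png",np.hstack([b["color"][115:210,165:260],a["color"][130:240,265:375][:95]]),3.8)
E
```

```text
scene pad 211 ((518.4747314453125, 197.78958129882812), (58.2418327331543, 62.26999282836914), 80.86581420898438) 0.24550003072952298 0.2729624968098326
 arm pts 578 [0.48508849 0.10674495 0.19511426] [0.74433991 0.23237127 0.27467137]
 dir [ 0.98068077 -0.19561499] -11.280651551913492 [0.62422497 0.17360372 0.22360573]
 foot 125 [0.59901852 0.11703245 0.2156926 ] (array([599.1, 123.1]), 21.3)
    [0.593 0.134 0.23 ]
    [0.596 0.122 0.23 ]
    [0.598 0.117 0.231]
    [0.594 0.112 0.228]
    [0.588 0.111 0.222]
    [0.613 0.132 0.219]
    [0.611 0.129 0.217]
    [0.611 0.123 0.216]
    [0.582 0.11  0.205]
    [0.587 0.108 0.204]
    [0.593 0.104 0.205]
    [0.598 0.108 0.2  ]
    [0.602 0.116 0.193]
top pad 312 ((515.932373046875, 199.11734008789062), (54.9369010925293, 56.729820251464844), 79.00880432128906) 0.2486921820528695 0.2754126286619739
 arm pts 694 [0.48428333 0.10479407 0.19500134] [0.74218185 0.23480426 0.27453585]
 dir [-0.978267    0.20734917] 168.0329483703009 [0.62213012 0.17541837 0.22558546]
 foot 107 [0.59401708 0.12238498 0.22121515] (array([596.1, 123.5]), 21.4)
    [0.611 0.139 0.224]
    [0.608 0.126 0.224]
    [0.604 0.129 0.227]
    [0.601 0.135 0.225]
    [0.601 0.11  0.225]
    [0.598 0.119 0.228]
    [0.595 0.125 0.227]
    [0.591 0.135 0.231]
    [0.591 0.109 0.228]
    [0.588 0.118 0.233]
    [0.586 0.126 0.219]
    [0.583 0.127 0.209]
    [0.58  0.127 0.21 ]
    [0.578 0.121 0.201]
```

View pics/press.png

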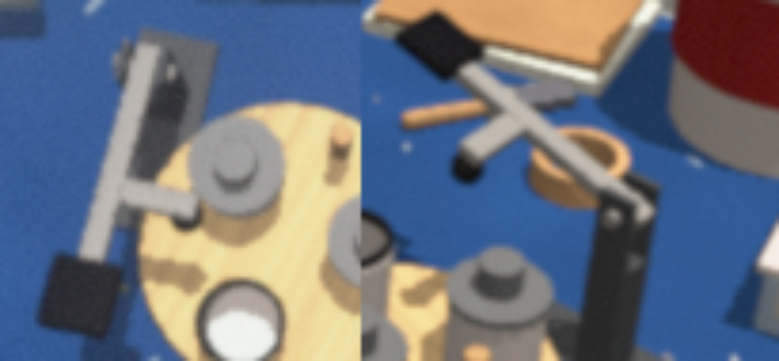

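Station x lies at about -11° in the world, so the press point is about (0.591, 0.119). The tray has to turn about 73° clockwise. Next I square up the tool and go above the lid.

>>> {"name": "servo_tool", "arguments": {"commands": [[[0,0,0],-0.147,85],[[0,0,0],-0.147,85],[[0,0,0],-0.146,85],[[-13.5,-54.5,0],0,85],[[-13.5,-54.5,0],0,85],[[-13.5,-54.5,0],0,85],[[-13.5,-54.5,0],0,85],[[-13.5,-54.5,0],0,85],[[-13.5,-54.5,0],0,85],[[-13.5,-54.5,0],0,85],[[-13.5,-54.5,0],0,85],[[-13.5,-54.5,0],0,85],[[-13.5,-54.5,0],0,85],[[-13.5,-54.5,0],0,85],[[-13.5,-54.5,0],0,85],[[-13.5,-54.5,50],0,85],[[-13.5,-54.5,50],0,85],[[0,0,0],0,85]]}}

```text
time_s: 2.35
eef_pos: [0.4274, -0.2246, 0.1651]
eef_rot: [-0.004, 0.001, 1.0, 0.003]
wrist_force: [-0.9, 1.2, -0.1]
opening: 0.995
grasp_force: 0.0
```

>>> {"name": "servo_tool", "arguments": {"commands": [[[-5.5,-17.5,30],0,85],[[0,0,30],0,85],[[0,0,0],0,85],[[0,0,0],0,85]]}}

```text
time_s: 2.85
eef_pos: [0.4358, -0.2413, 0.1118]
eef_rot: [0.001, -0.001, 1.0, -0.001]
wrist_force: [0.8, 0.6, -0.6]
opening: 0.996
grasp_force: 0.0
```

```bash
python3 - <<'E'
from h import *
import pickle
b=ctrl.camera("top");o=ctrl.get_obs();print(o["eef_pos"],o["wrist_force"])
W=cloud(b);save("x.png",b["color"])
P,_=blob(W,(.433,-.242),.2,.12,.5);print(P.mean(0))
E
```

```text
[ 0.43607653 -0.24157097  0.11206385] [ 0.62661545 -0.79437738 -0.5926845 ]
[ 0.42315779 -0.21901397  0.43783299]
```

>>> {"name": "servo_tool", "arguments": {"commands": [[[1.5,-1,20],0,85],[[0,0,20],0,85],[[0,0,14],0,85],[[0,0,8],0,85],[[0,0,0],0,85],[[0,0,0],0,85]]}}

```text
time_s: 3.65
eef_pos: [0.434, -0.2427, 0.0488]
eef_rot: [0.0, -0.001, 1.0, -0.0]
wrist_force: [-1.0, -0.5, -0.2]
opening: 0.996
grasp_force: 0.0
```

>>> {"name": "servo_tool", "arguments": {"commands": [[[0.5,0.5,2],0,85],[[0,0,0],0,35],[[0,0,0],0,35],[[0,0,0],0,35],[[0,0,0],0,35],[[0,0,0],0,35],[[0,0,0],0,35]]}}

```text
time_s: 4.53
eef_pos: [0.4335, -0.2421, 0.0466]
eef_rot: [0.0, -0.001, 1.0, -0.0]
wrist_force: [1.0, 0.9, 5.9]
opening: 0.453
grasp_force: 60.6
```

>>> {"name": "servo_tool", "arguments": {"commands": [[[0,0,-20],0,35],[[0,0,-40],0,35],[[0,0,-40],0,35],[[0,0,-40],0,35],[[0,0,-40],0,35],[[-8,40,0],0,35],[[-8,40,0],0,35],[[-8,40,0],0,35],[[-8,40,0],0,35],[[-8,40,0],0,35],[[-8,40,0],0,35],[[-8,40,0],0,35],[[-8,37,0],0,35],[[0,0,0],0,35],[[0,0,0],0,35]]}}

```text
time_s: 6.4
eef_pos: [0.4962, 0.075, 0.2255]
eef_rot: [-0.001, -0.001, 1.0, -0.0]
wrist_force: [-0.7, 0.2, -1.4]
opening: 0.451
grasp_force: 60.7
```

```bash
python3 - <<'E'
from h import *
import pickle
a=ctrl.camera("scene");b=ctrl.camera("top");o=ctrl.get_obs();print(o["eef_pos"],o["eef_rot"],o["opening"])
t=o["eef_pos"]
for nm,c in(("scene",a),("top",b)):
    W=cloud(c)
    for z0,z1,r in((.195-.006,.215,.055),):
        P,_=blob(W,t[:2],r,z0,z1); print(nm,len(P),np.median(P[:,2]),enc(P))
        print(np.percentile(P,[2,50,98],axis=0))
save("held.png",np.hstack([b["color"][140:250,170:300],a["color"][120:270,180:330][:110,:130]]),2.9)
E
```

```text
[0.49645739 0.07435455 0.22580056] [-3.86243113e-04 -9.25348342e-05  9.99999912e-01 -1.31964698e-04] 0.4466385136822919
scene 309 0.1987260667078359 (array([495.6,  71.7]), 47.3)
[[0.45473045 0.02842645 0.19167199]
 [0.50950193 0.05840544 0.19872607]
 [0.54044413 0.11031491 0.21255564]]
top 0 nan (array([0., 0.]), 0.0)
  return _methods._mean(a, axis=axis, dtype=dtype,
  ret = ret.dtype.type(ret / rcount)
Traceback (most recent call last):
IndexError: index -1 is out of bounds for axis 0 with size 0
```

>>> {"name": "servo_tool", "arguments": {"commands": [[[-3.3,0.6,10],0,35],[[0,0,20],0,35],[[0,0,20],0,35],[[0,0,0],0,35],[[0,0,0],0,35],[[0,0,0],0,35]]}}

```text
time_s: 7.25
eef_pos: [0.5007, 0.0756, 0.1771]
eef_rot: [0.001, -0.0, 1.0, -0.0]
wrist_force: [-0.8, -0.2, 0.1]
opening: 0.446
grasp_force: 60.7
```

```bash
python3 - <<'E'
from h import *
a=ctrl.camera("scene");b=ctrl.camera("top");o=ctrl.get_obs();print(o["eef_pos"],o["eef_rot"],o["wrist_force"])
t=o["eef_pos"]
for nm,c in(("scene",a),("top",b)):
    W=cloud(c); P,_=blob(W,t[:2],.055,t[2]-.034,t[2]-.02); print(nm,len(P),np.median(P[:,2]) if len(P) else 0,enc(P) if len(P) else 0)
save("held.png",np.hstack([b["color"][140:250,170:300],a["color"][150:260,200:330]]),2.9)
E
```

```text
[0.50059824 0.07574686 0.17696382] [ 7.42592669e-04 -5.69476958e-04  9.99999560e-01 -6.95711783e-05] [-0.13499869  0.69721438 -0.75615698]
scene 270 0.14994011280584113 (array([503.2,  72.5]), 47.8)
top 0 0 0
```

View pics/held.png

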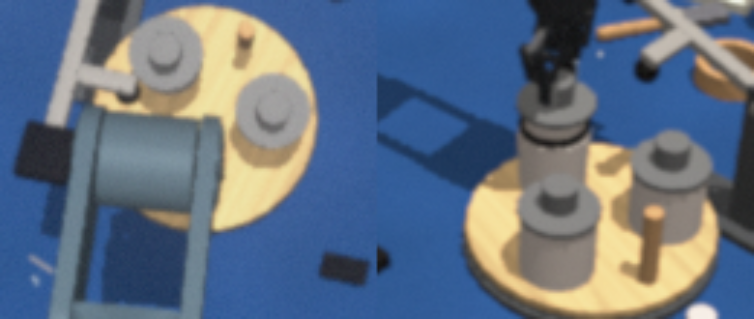

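The lid is held level just above the black ring and looks concentric with it, at about (555,115) in the right half of the picture. Now I lower it gently.

>>> {"name": "servo_tool", "arguments": {"commands": [[[0.8,-0.3,5],0,35],[[0,0,4],0,35],[[0,0,4],0,35],[[0,0,3],0,35],[[0,0,2],0,35],[[0,0,0],0,35],[[0,0,0],0,35]]}}

```text
time_s: 8.22
eef_pos: [0.4994, 0.0755, 0.1583]
eef_rot: [0.0, -0.001, 1.0, -0.0]
wrist_force: [-0.6, 0.8, -1.2]
opening: 0.453
grasp_force: 60.7
```

No contact force, so the plug is inside the ring. 3 mm to go.

>>> {"name": "servo_tool", "arguments": {"commands": [[[0,0,1.5],0,35],[[0,0,1],0,35],[[0,0,0],0,35],[[0,0,0],0,35]]}}

```text
time_s: 8.72
eef_pos: [0.4993, 0.0755, 0.1556]
eef_rot: [0.0, -0.001, 1.0, -0.0]
wrist_force: [0.4, 1.0, -1.4]
opening: 0.448
grasp_force: 60.7
```

>>> {"name": "servo_tool", "arguments": {"commands": [[[0,0,0.5],0,35],[[0,0,0],0,50],[[0,0,0],0,70],[[0,0,0],0,70],[[0,0,0],0,70],[[0,0,-5],0,70],[[0,0,-15],0,70],[[0,0,-30],0,70],[[0,0,-30],0,70],[[0,0,0],0,70]]}}

```text
time_s: 9.98
eef_pos: [0.5013, 0.0754, 0.239]
eef_rot: [0.003, -0.001, 1.0, -0.0]
wrist_force: [-0.8, -0.2, -0.8]
opening: 0.821
grasp_force: 0.0
```

>>> {"name": "servo_tool", "arguments": {"commands": [[[-20,-20,0],0.122,70],[[-35,-16,0],0.122,60],[[-40,-6,0],0.122,50],[[-40,2,0],0.121,50],[[-30,10,0],0,50],[[0,0,0],0,50],[[0,0,0],0,50]]}}

```text
time_s: 10.85
eef_pos: [0.6578, 0.0027, 0.2343]
eef_rot: [-0.001, 0.24, 0.971, -0.0]
wrist_force: [-0.1, 0.4, 0.5]
opening: 0.583
grasp_force: 0.0
```

```bash
cat >> h.py <<'E'
def to(p,yaw=None):  # tool-frame shift (mm) to world point
    o=ctrl.get_obs(); q=o["eef_rot"]; R=Rn.from_quat([q[1],q[2],q[3],q[0]]).as_matrix()
    print("pos",np.round(o["eef_pos"],4),"q",np.round(o["q"],2),"yang",np.degrees(np.arctan2(R[1,1],R[0,1])).round(1),"shift",np.round(R.T@(np.array(p)-o["eef_pos"])*1000,1))
E
python3 - <<'E'
from h import *
a=ctrl.camera("scene");b=ctrl.camera("top")
for nm,c in(("scene",a),("top",b)):
    W=cloud(c)
    for z0,z1,r in((.12,.133,.055),(.15,.165,.035)):
        P,_=blob(W,(.4995,.0755),r,z0,z1)
        if len(P): print(nm,len(P),np.median(P[:,2]),enc(P))
    P,_=blob(W,(.673,-.017),.04,.115,.145)
    if len(P): print("knob",nm,len(P),enc(P),P.mean(0))
to((.673,-.017,.123))
E
```

```text
scene 280 0.1271975926843557 (array([499.4,  72.2]), 48.0)
scene 87 0.15732161841065023 (array([499.7,  72.4]), 22.5)
knob scene 51 (array([676.1, -17.4]), 11.9) [ 0.67642464 -0.01917675  0.12562595]
pos [0.6578 0.0029 0.235 ] q [-0.18  0.38  1.4   0.    1.37 -1.26] yang 62.2 shift [-22.8 -10.5 112. ]
```

The lid is level on its ring: disc top 127 mm, grip top 157 mm, centred. On to the knob.

>>> {"name": "servo_tool", "arguments": {"commands": [[[-12,-5,20],0,50],[[-11,-5.5,30],0,50],[[0,0,20],0,50],[[0,0,0],0,50],[[0,0,0],0,50]]}}

```text
time_s: 11.58
eef_pos: [0.6745, -0.0174, 0.1659]
eef_rot: [0.0, 0.24, 0.971, 0.0]
wrist_force: [-0.1, 0.6, -0.2]
opening: 0.587
grasp_force: 0.0
```

```bash
python3 - <<'E'
from h import *
to((.673,-.017,.123))
a=ctrl.camera("scene");save("knob.png",a["color"][130:270,210:390],4)
E
```

```text
pos [ 0.6745 -0.0174  0.1659] q [-0.2   0.48  1.41  0.    1.26 -1.29] yang 62.2 shift [ 1.5 -0.4 42.9]
```

View pics/knob.png

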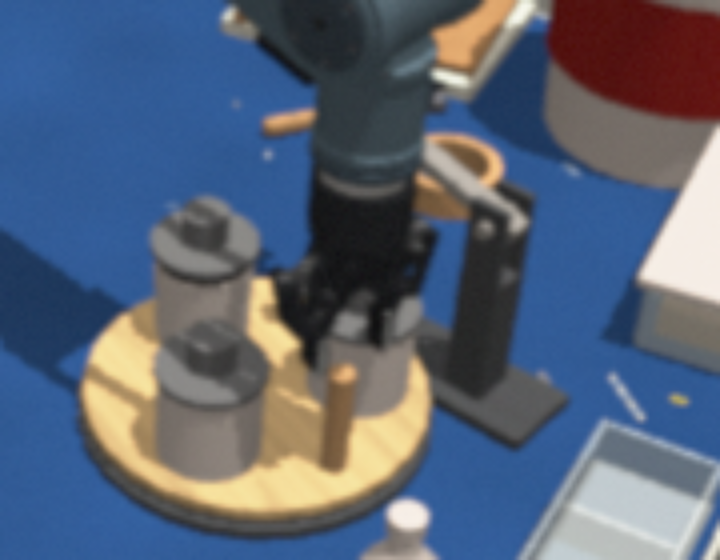

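The open fingers are above the knob at (342,375), one on each side, and the lid sits on the pot at (205,235). I go down and cage the post.

>>> {"name": "servo_tool", "arguments": {"commands": [[[1,0,15],0,50],[[0,0,15],0,50],[[0,0,12],0,50],[[0,0,0],0,50],[[0,0,0],0,26],[[0,0,0],0,26],[[0,0,0],0,26]]}}

```text
time_s: 12.5
eef_pos: [0.6737, -0.0172, 0.1238]
eef_rot: [0.0, 0.241, 0.971, 0.0]
wrist_force: [-1.0, -0.1, -0.2]
opening: 0.302
grasp_force: 0.0
```

>>> {"name": "servo_tool", "arguments": {"commands": [[[0.1,-5.6,0],0.05,26],[[0.3,-8.4,0],0.075,26],[[0.5,-11,0],0.098,26],[[0.5,-11,0],0.098,26],[[0.5,-11,0],0.098,26],[[0.5,-11,0],0.098,26],[[0.5,-11,0],0.098,26],[[0.5,-11,0],0.098,26],[[0.5,-11,0],0.098,26],[[0.5,-11,0],0.098,26],[[0.5,-11,0],0.098,26],[[0.3,-8.4,0],0.075,26],[[0.1,-5.6,0],0.05,26],[[0,0,0],0,26],[[0,0,0],0,26]]}}

```text
time_s: 14.38
eef_pos: [0.5692, -0.0774, 0.1235]
eef_rot: [0.0, 0.723, 0.691, 0.0]
wrist_force: [0.6, 0.9, -1.0]
opening: 0.305
grasp_force: 0.0
```

```bash
cat > meas.py <<'E'
from h import *
to((.5532,-.0746,.123))
C=np.array([.5746,.0353])
a=ctrl.camera("scene");b=ctrl.camera("top")
for nm,c in(("scene",a),("top",b)):
    W=cloud(c); P,m=blob(W,C,.125,.14,.165); P=P[P[:,1]>-.2]
    g=(c["color"].astype(int).ptp(2) if hasattr(np.ndarray,'ptp') else np.ptp(c["color"].astype(int),axis=2))<25
    for ang in (79,199,319):
        for d in (0,):
            q=C+.085*np.array([np.cos(np.radians(ang)),np.sin(np.radians(ang))])
            Q,_=blob(W,q,.045,.143 if ang!=79 else .150,.163)
            if len(Q)>20: print(nm,ang,len(Q),np.median(Q[:,2]).round(4),enc(Q),"want",np.round(q*1000,1),np.degrees(np.arctan2(*(np.array(enc(Q)[0])/1000-C)[::-1])).round(1))
save("turn.png",np.hstack([b["color"][130:250,170:300],a["color"][130:250,215:345]]),2.9)
E
python3 meas.py
```

```text
pos [ 0.5692 -0.0774  0.1235] q [-0.34  0.33  1.71 -0.    1.1  -0.3 ] yang -2.6 shift [  2.  -16.2   0.4]Traceback (most recent call last):
  File "meas.py", line 7, in <module>
    g=(c["color"].astype(int).ptp(2) if hasattr(np.ndarray,'ptp') else np.ptp(c["color"].astype(int),axis=2))<25
       ^^^^^^^^^^^^^^^^^^^^^^^^^^
AttributeError: `ptp` was removed from the ndarray class in NumPy 2.0. Use np.ptp(arr, ...) instead.
```

```bash
sed -i '/    g=/d' meas.py && python3 meas.py
```

```text
pos [ 0.5692 -0.0773  0.1233] q [-0.34  0.33  1.71  0.    1.1  -0.3 ] yang -2.7 shift [  2.  -16.1   0.3]
scene 79 91 0.1572 (array([578.8, 122.4]), 23.9) want [590.8 118.7] 87.2
scene 319 99 0.1477 (array([647.6,  -8.2]), 22.3) want [638.8 -20.5] -30.8
top 79 78 0.1574 (array([576.7, 120.1]), 19.4) want [590.8 118.7] 88.6
top 199 33 0.148 (array([499.9,  -3.5]), 19.2) want [494.2   7.6] -152.6
top 319 98 0.1479 (array([646.4,  -8.9]), 19.5) want [638.8 -20.5] -31.6
```

View pics/turn.png

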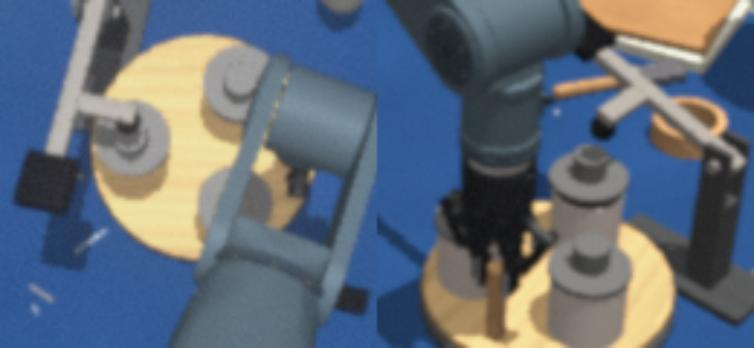

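The lidded pot is at 88.5° and nearly under the foot, about (130,130) in the left half. It has 9.5° to go.

>>> {"name": "servo_tool", "arguments": {"commands": [[[0.3,-6.2,0],0.055,26],[[0.3,-6.2,0],0.055,26],[[0.3,-6.2,0],0.055,26],[[0,0,0],0,26],[[0,0,0],0,26]]}}

```text
time_s: 15.2
eef_pos: [0.5508, -0.0745, 0.1232]
eef_rot: [0.0, 0.778, 0.629, 0.0]
wrist_force: [0.7, 1.0, 0.6]
opening: 0.307
grasp_force: 0.0
```

```bash
python3 meas.py
```

```text
pos [ 0.5508 -0.0745  0.1232] q [-0.35  0.29  1.76  0.    1.09 -0.14] yang -12.1 shift [0.4 2.4 0.2]
scene 79 85 0.1576 (array([594.1, 118.8]), 20.9) want [590.8 118.7] 76.9
scene 319 105 0.148 (array([637.9, -21.2]), 22.6) want [638.8 -20.5] -41.8
top 79 41 0.1576 (array([590.3, 118.5]), 19.1) want [590.8 118.7] 79.3
top 199 38 0.1474 (array([496.3,  15.7]), 16.7) want [494.2   7.6] -165.9
top 319 89 0.1479 (array([638. , -21.1]), 19.9) want [638.8 -20.5] -41.7
```

The pot is now within about 2 mm of the press point. I open, rise and head over to the pad. The tool y axis now lies along station x and tool x along station y.

>>> {"name": "servo_tool", "arguments": {"commands": [[[0,1.5,0],0,40],[[0,0,0],0,45],[[0,0,0],0,45],[[0,0,-15],0,45],[[0,0,-35],0,45],[[0,0,-50],0,0],[[0,0,-50],0,0],[[0,0,-50],0,0],[[0,0,-20],0,0],[[30,-10,0],0,0],[[40,-14,0],0,0],[[40,-14,0],0,0],[[40,-14,0],0,0],[[40,-14,0],0,0],[[40,-14,0],0,0],[[30,-10,0],0,0],[[0,0,0],0,0],[[0,0,0],0,0]]}}

```text
time_s: 17.55
eef_pos: [0.5188, 0.1979, 0.3438]
eef_rot: [0.0, 0.778, 0.628, 0.0]
wrist_force: [-0.8, -1.0, -0.1]
opening: 0.001
grasp_force: 0.0
```

```bash
python3 meas.py; python3 - <<'E'
from h import *
to((.5155,.1987,.30))
E
```

```text
pos [0.5188 0.1979 0.3438] q [ 0.15  0.07  1.54 -0.    1.52  0.36] yang -12.1 shift [-259.2   90.8  220.9]
scene 79 87 0.1572 (array([594.1, 118.7]), 21.9) want [590.8 118.7] 76.8
scene 199 86 0.1476 (array([493.9,   9.1]), 22.6) want [494.2   7.6] -162.0
scene 319 107 0.1478 (array([639.6, -19.7]), 22.8) want [638.8 -20.5] -40.2
top 79 42 0.1575 (array([590.2, 118.4]), 19.0) want [590.8 118.7] 79.4
top 199 102 0.1485 (array([493.9,   9.7]), 19.5) want [494.2   7.6] -162.4
top 319 102 0.1475 (array([637.9, -21. ]), 19.8) want [638.8 -20.5] -41.7
pos [0.5189 0.1974 0.3436] q [ 0.15  0.07  1.54 -0.    1.52  0.36] yang -12.2 shift [ 0.6 -3.7 43.6]
```

View pics/turn.png

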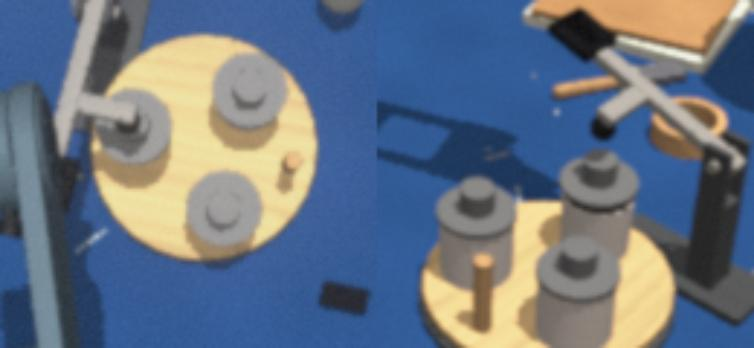

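The pot and lid are under the foot, and the other pots and the knob are clear. Now I come down on the pad and follow its arc.

>>> {"name": "servo_tool", "arguments": {"commands": [[[0,-3,20],0,0],[[0,0,20],0,0],[[0,0,10],0,0],[[0,0,6],0,0],[[0,-2,6],0,0],[[0,-2,6],0,0],[[0,-2,6],0,0],[[0,-2,6],0,0],[[0,-1.5,6],0,0],[[0,-1,5],0,0],[[0,0,0],0,0],[[0,0,0],0,0]]}}

```text
time_s: 19.15
eef_pos: [0.5055, 0.2014, 0.2523]
eef_rot: [-0.0, 0.778, 0.628, 0.0]
wrist_force: [2.0, -1.0, 3.7]
opening: 0.001
grasp_force: 2.1
```

>>> {"name": "servo_tool", "arguments": {"commands": [[[0,-1,6],0,0],[[0,-1,5],0,0],[[0,-0.5,4],0,0],[[0,-0.5,4],0,0],[[0,-0.5,4],0,0],[[0,0,3],0,0],[[0,0,2],0,0],[[0,0,0],0,0],[[0,0,0],0,0]]}}

```text
time_s: 20.27
eef_pos: [0.5019, 0.2021, 0.2252]
eef_rot: [-0.0, 0.778, 0.628, 0.0]
wrist_force: [-1.8, -1.5, 11.6]
opening: -0.002
grasp_force: 5.9
```

>>> {"name": "servo_tool", "arguments": {"commands": [[[0,0,2],0,0],[[0,0,2],0,0],[[0,0,1],0,0],[[0,0,0],0,0],[[0,0,0],0,0]]}}

```text
time_s: 20.9
eef_pos: [0.5017, 0.2022, 0.2203]
eef_rot: [-0.0, 0.778, 0.628, -0.0]
wrist_force: [-3.7, -1.5, 13.9]
opening: -0.003
grasp_force: 6.7
```

>>> {"name": "servo_tool", "arguments": {"commands": [[[0,0,1],0,0],[[0,0,1],0,0],[[0,0,0],0,0],[[0,0,0],0,0]]}}

```text
time_s: 21.4
eef_pos: [0.5017, 0.2022, 0.2198]
eef_rot: [-0.0, 0.778, 0.629, -0.0]
wrist_force: [-9.3, -2.9, 23.1]
opening: -0.003
grasp_force: 11.3
```

```bash
python3 meas.py
```

```text
pos [0.5017 0.2022 0.2198] q [0.16 0.14 1.73 0.   1.28 0.37] yang -12.1 shift [-259.8  108.5   96.8]
scene 199 83 0.1478 (array([493.8,   9.4]), 22.5) want [494.2   7.6] -162.2
scene 319 103 0.1472 (array([637.7, -23.1]), 21.5) want [638.8 -20.5] -42.8
top 199 102 0.1479 (array([493.4,  11.9]), 19.6) want [494.2   7.6] -163.9
top 319 102 0.148 (array([635.6, -22.4]), 19.2) want [638.8 -20.5] -43.4
```

The force jumped to 23 N at the stop, so the lid is home. I back off along the arc so the lever rises by itself.

>>> {"name": "servo_tool", "arguments": {"commands": [[[0,0,-3],0,0],[[0,0.5,-5],0,0],[[0,1,-6],0,0],[[0,1.5,-8],0,0],[[0,2,-10],0,0],[[0,2,-10],0,0],[[0,2.5,-10],0,0],[[0,2.5,-10],0,0],[[0,2,-10],0,0],[[0,0,-20],0,0],[[0,0,-30],0,0],[[-20,-40,-20],0,0],[[0,-40,-20],0,0],[[0,-40,0],0,0],[[0,-40,0],0,0],[[0,0,0],0,0],[[0,0,0],0,0],[[0,0,0],0,0]]}}

```text
time_s: 23.75
eef_pos: [0.3559, 0.2128, 0.3789]
eef_rot: [-0.0, 0.778, 0.628, -0.0]
wrist_force: [0.5, 0.2, -1.0]
opening: 0.0
grasp_force: 0.0
```

```bash
sed -i 's/\.150,\.163/.135,.163/' meas.py && python3 meas.py; python3 - <<'E'
from h import *
for n in("scene","top"):
    c=ctrl.camera(n);W=cloud(c);P,m=blob(W,(.515,.198),.06,.22,.29);Q=W[m&(c["color"].max(2)<60)];print(n,"pad",Q.mean(0),Q.max(0)[2])
    P,_=blob(W,(.594,.118),.05,.11,.13);print(np.median(P[:,2]),enc(P))
o=ctrl.get_obs();print(o["wrist_force"],o["time_s"])
E
```

```text
pos [0.3559 0.2128 0.3789] q [ 0.25 -0.28  1.8  -0.    1.62  0.46] yang -12.2 shift [-239.1  253.7  255.8]
scene 79 106 0.1465 (array([596.4, 114.8]), 23.0) want [590.8 118.7] 74.7
scene 199 80 0.1476 (array([493.1,  10.9]), 21.0) want [494.2   7.6] -163.3
scene 319 105 0.1477 (array([638.1, -24.3]), 21.7) want [638.8 -20.5] -43.2
top 79 44 0.1479 (array([593. , 117.5]), 19.0) want [590.8 118.7] 77.4
top 199 101 0.1482 (array([493.3,  11.5]), 19.5) want [494.2   7.6] -163.7
top 319 101 0.1479 (array([636.5, -22.2]), 19.6) want [638.8 -20.5] -42.9
scene pad [0.52180412 0.19188392 0.26139011] 0.2730529484364554
0.11781100817949064 (array([594.5, 116.6]), 47.8)
top pad [0.51624215 0.19825534 0.26411094] 0.2759725694745086
0.11792437866325037 (array([594.1, 118.2]), 45.9)
[0.3808477  0.66158813 0.01595399] 23.95
```

View pics/turn.png

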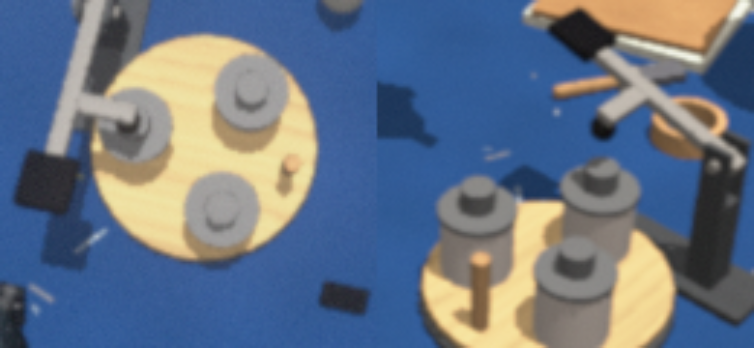

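The lid top is at 118 mm and its grip at 148 mm, the same as the closed pots, so it is fully home. It is about 3 mm from the press point, the lever is back up and the arm is clear.

```bash
python3 -c "
from bench import ctrl
print(ctrl.hand_in())"
```

```text
the job is handed in; nothing more can be done
None
```

I handed the job in at about 24 s: the lid was pressed fully home by the lever, the pot was about 3 mm from the press point, and the lever was back up; the hand-in returned no verdict.

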